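# Clamp chair rails in the dowel borer

## Robot

A 6-joint arm with a two-finger parallel gripper is mounted at the origin on the work surface. World frame = base frame: x ahead of the robot, y to its left, z up, the work surface at z = 0. Lengths are in m, angles in rad, forces in N, time in s.
With the tool pointing down it reaches from about 0.15 to 0.775 m from the base axis. Payload 6.1 kg.
Tool frame: the origin (TCP) lies on the centre line of the jaws, within the pads' length; the fingertips stand 11 mm ahead of it and the grasp point (between the pads) lies 8 mm behind it (ctrl.nose_length is the distance from the TCP to the fingertips, in m); z points along the fingers, y is the direction in which the jaws open and shut (so a half turn about z gives the same grasp; the last joint's range is limited). The gripper opens to 85 mm and grips with 20 to 120 N. Pads are 22 mm wide; open, the fingers measure 114 mm over their backs; the gripper's body (76 mm by 85 mm) begins 54 mm behind the grasp point. The pads swing forward as they close: fully open they stand 13 mm farther back than shut.
Start: joints at [-1.276, 0.126, -0.04, 1.405, 0, 1.571], TCP at [0.153, -0.502, 0.242] pointing down, gripper open.
Joint ranges: [-2.72, 2.72], [-0.95, 1.95], [-1.27, 1.35], [-1.78, 2.02], [-1.46, 1.47], [-3.14, 3.14]. Speed limits (rad/s): [2.39, 2.39, 3.01, 3.14, 3.14, 3.14].

## Interface

Orientations are given as [roll, pitch, yaw] about the fixed x, y, z axes, in that order (R = Rz(yaw) Ry(pitch) Rx(roll)).
In Python, from plant import telemetry, viewer, workorder, ctrl gives the robot as it stands. The module is installed in compiled form; this text tells all that it offers.
- The arm moves only by the shell command python3 -m pendant 'ROWS' [OPENING]. ROWS is JSON, a list of rows, each a list of 6 numbers: the shift along the world's x, y, z scaled (see below), then the turn, a rotation vector about the world's x, y, z scaled (see below). In form: [[dx, dy, dz, rx, ry, rz], ...]. A call has 1 to 8 rows; each row shifts and turns the pose as measured when the row begins; what a row does not reach is not made up. The controller multiplies each number of a shift by 400 mm and each number of a turn by pi rad. A row lasts 1/10 s, in which the tool goes at most 50 mm and 8.59 degrees, less where a joint would pass 70% of its speed; a pose out of reach is approached as far as the arm can. A call with a number of a shift or a turn outside -1 to 1 is refused whole. A call with a gripper value outside its range is refused whole. OPENING is the closure, from -1 (fully open) to 1 (shut), set as the call begins (- or left out, the last holds). The fingers move at their own pace and stop on an object; the grip force is fixed at half the most. Time passes only in rows, so rows that do not move let the fingers close. It gives the time, the measured TCP pose, the force and the opening at its end, in the units of the state.
- telemetry.sense(): the state, without advancing time (a new reading comes with each control period).
- viewer.get_image(name): name is "scene" or "top" or "wrist"; returns (picture, depth): 400x640x3 uint8, blue, green, red; 400x640 float32, m along the optical axis (not along the pixel's ray), 0 where there is no reading.
- viewer.camera_params(name): a dict with "fx", "fy", "cx", "cy" (pixels), "k1" (the pictures are not rectified: a ray, as slopes to the right and down, at radius r is drawn at 1 + k1 r^2 times it, then the intrinsics apply), "R" (3x3) and "t" (3): a world point X has camera coordinates R X + t; the wrist camera has in their place "T_tool_cam" (4x4, takes a point from camera to tool coordinates, whose origin is the TCP and whose axes are the flange's). Camera axes: x right, y down, z forward; pixel columns grow to the right and rows downward; lengths in m; the calibration is good to about 2 mm. A picture is of the moment at which its call begins: read the wrist's pose just before it. camera_params takes no time and is no camera call.
- workorder.close_job(): hands the job in, once; it reports no verdict.
The state is a dict: "t": time; "qpos": joint angles; "qd": joint speeds; "effort": joint torques, N m; "eef_pos": TCP position; "orientation": TCP orientation; "contact_force": force on the tool from outside, world axes, zero at the start; "moment": the same for the moment, N m; "gripper_width": finger opening in m.
Only numpy, scipy, OpenCV 4.12 (cv2) and the standard library are available. Lean on these libraries where they do the work, as an engineer would, in place of code of your own. Each camera call takes 0.05 s, during which the arm holds its last target. There are 200 camera calls.

## Task

Get the dowel borer ready to run: slide its clear guard hood fully open, then take every pale rail out of the blue tray and lay each in front of a drill hole of its own, along the red line and pushed back under the raised pressure bar until its end meets the back stop (any hole will do for any rail). Then screw the clamp knob clockwise, a few turns with regripping, until it is fully home and the bar holds every rail, and slide the hood fully shut again. Leave the dark offcuts in the tray, and do not disturb the chisel and the screwdriver on the bench.

Things in the scene. Friction and masses are not known exactly. Their poses are not given: they have to be found in the camera images.
- machine: green dowel borer fixed to the bench (mm, machine frame). Origin on the bench under the middle of its dark grey bed; x away from the robot, y left, z up. Bed top z = 20, x -105 to 95, y -105 to 105. Green base plate 14 high, x -125 to 125, y -385 to 110. Motor housing x 135 to 265, y -95 to 95, 75 high. Seated rail: centre x = 1, z = 32
- stop (a point): middle of the front face of the dark steel back stop, machine frame (71, 0, 32) mm. The stop is 180 mm wide, its top at z = 44 mm; drill holes at machine y = -62, 0 and +62 mm, z = 32 mm; a red line on the bed runs from each hole towards the robot, along machine x. Four steel fins on the bed, 4 mm thick, top at z = 30 mm, x = -20 to 35 mm, at y = -93, -31, 31, 93 mm, bound the three lanes
- bridge (a point): middle of the top of the green bridge that carries the clamp screw, machine frame (45, 0, 99) mm. The bridge spans x = 30 to 60 mm, y = -106 to 106 mm, z = 84 to 99 mm, on two 14 mm round posts at x = 45, y = -98 and 98 mm; the pressure bar hangs under it, the knob stands above it. The near 100 mm of a seated rail stick out in front of it
- hood (a joint): clear guard hood with yellow edges, a tunnel with open left and right ends: machine x = -110 to 114 mm, 210 mm long in y, top at z = 177 mm. Value in m: 0 = shut (centred on machine y = 0), grows to 0.27 = fully open, sliding towards machine -y; starts between 0 and 0.05; stays where left, 2 N of friction
- hood_handle (a point): grip point of the red handle on the hood's top: an upright plate 90 mm long along machine x, 16 mm thick along machine y, from z = 177 to 215 mm; this point is in its middle at z = 198 mm, machine x = 0, and moves with the hood
- knob (a joint): turning of the round black knurled clamp knob (44 mm diameter, 30 mm high, red line on top), rad, positive clockwise from above. 0 = bar raised, 12.57 (two turns) = home at its end stop; starts between 0 and 1.8. A turn lowers the bar 7 mm (the knob keeps its height); from about 9.9 rad its sprung feet press on the rails, some 6 N each at the end. Stays where left; takes 0.07 N m
- knob_grip (a point): centre of the knob, on its vertical axis (machine x = 45 mm, y = 0), at half its height: 130 mm above the bench, always; the point turns with the knob
- pressbar: steel pressure bar under the bridge, 30 mm in machine x, 170 mm in y, with three black sprung rubber feet under it, one in front of each hole (30 x 34 mm, at machine x = 45 mm, y = -62, 0, 62 mm). Raised (knob at 0), the feet are 55 mm above the bench, 11 mm above the top of a rail lying on the bed. Origin at machine (45, 0, 0) mm with the bar raised, goes down with the bar
- tray: blue open tray fixed to the bench, 260 (x) x 280 (y) x 40 mm high, walls and floor 5 mm thick; origin under its centre
- railA: square rail of pale wood, 140 x 24 x 24 mm, 55 g, to be bored; origin at its centre, x along its length (either way round), may lie on any of its four sides; starts lying in the tray; absent in some runs
- railB: square rail of pale wood, 140 x 24 x 24 mm, 55 g, to be bored; origin at its centre, x along its length (either way round), may lie on any of its four sides; starts lying in the tray; absent in some runs
- railC: square rail of pale wood, 140 x 24 x 24 mm, 55 g, to be bored; origin at its centre, x along its length (either way round), may lie on any of its four sides; starts lying in the tray; absent in some runs
- offcut1: dark-brown offcut of wood, 22 x 50 x 18 mm, lying in the tray, not wanted; origin under its centre
- offcut2: dark-brown offcut of wood, 22 x 50 x 14 mm, lying in the tray, not wanted; origin under its centre
- offcut3: dark-brown offcut of wood, 22 x 50 x 20 mm, lying in the tray, not wanted; origin under its centre
- offcut4: dark-brown offcut of wood, 40 x 16 x 14 mm, lying in the tray, not wanted; origin under its centre
- offcut5: dark-brown offcut of wood, 40 x 16 x 14 mm, lying in the tray, not wanted; origin under its centre
- chisel: chisel with red handle, 260 mm long, lying on the bench, bystander; origin at the joint of handle and blade on the bench, x towards the blade's edge
- screwdriver: screwdriver lying on the bench beyond the tray, bystander; origin under it, x along it towards its tip

How it is judged:
On the way, in this order (a step that is already met when the one before it is completed fails the run):
1. the hood is slid open (value of joint hood above 0.245 m), for 0.2 s.
2. every pale rail lies on the bed under the bar, in front of a hole of its own, its end at the back stop, the hood still open (x of railA in the frame of machine between -0.011 and 0.012 m and z of railA in the frame of machine between 0.026 and 0.038 m and angle between the x axis of each of railA, railB, railC and the x axis of machine, either way round below 0.15 rad and (y of railA in the frame of machine between -0.073 and -0.051 m or y of railA in the frame of machine between -0.011 and 0.011 m or y of railA in the frame of machine between 0.051 and 0.073 m) and x of railB in the frame of machine between -0.011 and 0.012 m and z of railB in the frame of machine between 0.026 and 0.038 m and (y of railB in the frame of machine between -0.073 and -0.051 m or y of railB in the frame of machine between -0.011 and 0.011 m or y of railB in the frame of machine between 0.051 and 0.073 m) and x of railC in the frame of machine between -0.011 and 0.012 m and z of railC in the frame of machine between 0.026 and 0.038 m and (y of railC in the frame of machine between -0.073 and -0.051 m or y of railC in the frame of machine between -0.011 and 0.011 m or y of railC in the frame of machine between 0.051 and 0.073 m) and value of joint hood above 0.245 m), for 0.2 s.
3. the knob is screwed fully home and the bar presses on every rail (x of railA in the frame of machine between -0.011 and 0.012 m and z of railA in the frame of machine between 0.026 and 0.038 m and angle between the x axis of each of railA, railB, railC and the x axis of machine, either way round below 0.15 rad and (y of railA in the frame of machine between -0.073 and -0.051 m or y of railA in the frame of machine between -0.011 and 0.011 m or y of railA in the frame of machine between 0.051 and 0.073 m) and x of railB in the frame of machine between -0.011 and 0.012 m and z of railB in the frame of machine between 0.026 and 0.038 m and (y of railB in the frame of machine between -0.073 and -0.051 m or y of railB in the frame of machine between -0.011 and 0.011 m or y of railB in the frame of machine between 0.051 and 0.073 m) and x of railC in the frame of machine between -0.011 and 0.012 m and z of railC in the frame of machine between 0.026 and 0.038 m and (y of railC in the frame of machine between -0.073 and -0.051 m or y of railC in the frame of machine between -0.011 and 0.011 m or y of railC in the frame of machine between 0.051 and 0.073 m) and value of joint knob above 12.1 rad and contact force between pressbar and railA above 1.5 N and contact force between pressbar and railB above 1.5 N and contact force between pressbar and railC above 1.5 N), for 0.2 s.
4. the hood is slid shut (value of joint hood below 0.012 m), for 0.2 s.
At the end, for the whole second after the job is handed in: every pale rail lies on the bed square to the stop (0.15 rad), within 11 mm sideways of a hole and 12 mm of the back stop, pressed by the bar (over 1.5 N each); knob home (over 12.1 rad), hood shut (under 12 mm), dark pieces in the tray, all at rest (all of step 3 and value of joint hood below 0.012 m and x of offcut1 in the frame of tray between -0.13 and 0.13 m and y of offcut1 in the frame of tray between -0.14 and 0.14 m and x of offcut2 in the frame of tray between -0.13 and 0.13 m and y of offcut2 in the frame of tray between -0.14 and 0.14 m and x of offcut3 in the frame of tray between -0.13 and 0.13 m and y of offcut3 in the frame of tray between -0.14 and 0.14 m and x of offcut4 in the frame of tray between -0.13 and 0.13 m and y of offcut4 in the frame of tray between -0.14 and 0.14 m and x of offcut5 in the frame of tray between -0.13 and 0.13 m and y of offcut5 in the frame of tray between -0.14 and 0.14 m and linear speed of each of railA, railB, railC below 0.02 m/s); the robot touches nothing.
It fails at once if the chisel is moved by more than 30 mm (distance of chisel from where it was at the start of the episode above 0.03 m).
It fails at once if the screwdriver is moved by more than 30 mm (distance of screwdriver from where it was at the start of the episode above 0.03 m).
Of railA, railB, railC only 2 to 3 are there at a start; the rules pass over those that are not, and their reading is None.
At some moment in a run one of railA, railB, railC may be knocked a few centimetres aside while the robot is not near it.
Once in a run the grip may slacken for a moment while it holds something.
It also fails if it takes over 210 s, if anything falls off the work surface, if the arm or the gripper's body presses on something with over 40 N, if the wrist force passes 120 N, or if a joint passes its speed limit or range.

## Working session

There is one attempt and no reset: what is moved stays moved. The work goes in short steps, Python scripts to look and compute and a shell command to move; the robot and the scene stay as the last step left them, time stands still between calls to the robot, and variables do not carry over. Pictures are saved under pics/ and viewed, about 12 in all and at most 16, crops included, and the job is handed in when it is done.

```bash
mkdir -p pics; cat > h.py <<'E'
import numpy as np, cv2
from plant import telemetry, viewer, workorder, ctrl
from scipy.spatial.transform import Rotation as Ro
def grab(n):
    s=telemetry.sense(); im,d=viewer.get_image(n); p=viewer.camera_params(n)
    if 'R' in p: R=np.array(p['R']); t=np.array(p['t'])
    else:
        T=np.array(p['T_tool_cam']); W=np.eye(4); W[:3,:3]=Ro.from_euler('xyz',s['orientation']).as_matrix(); W[:3,3]=s['eef_pos']
        M=np.linalg.inv(W@T); R=M[:3,:3]; t=M[:3,3]
    return im,d,dict(p=p,R=R,t=t)
def K(c):
    p=c['p']; return np.array([[p['fx'],0,p['cx']],[0,p['fy'],p['cy']],[0,0,1]]),np.array([p['k1'],0,0,0,0.])
def ray(c,uv):
    k,dd=K(c); return cv2.undistortPoints(np.float64(uv).reshape(-1,1,2),k,dd).reshape(-1,2)
def world(c,uv,z=None,depth=None):
    # pixel(s) to world: on plane z, or with depth
    r=ray(c,uv); r=np.c_[r,np.ones(len(r))]; 
    if depth is not None: return (r*np.ravel(depth)[:,None]-c['t'])@c['R']
    d=r@c['R']; o=-c['R'].T@c['t']; return o+d*((z-o[2])/d[:,2])[:,None]
def cloud(c,d):
    v,u=np.mgrid[0:400,0:640]; return world(c,np.stack([u,v],-1).reshape(-1,2),depth=d).reshape(400,640,3)
def proj(c,X):
    k,dd=K(c); return cv2.projectPoints(np.float64(X).reshape(-1,1,3),cv2.Rodrigues(c['R'])[0],c['t'],k,dd)[0].reshape(-1,2)
E
python3 - <<'E'
from h import *
im,d,c=grab('top'); im2,d2,c2=grab('scene')
cv2.imwrite('pics/top.png',im);cv2.imwrite('pics/scene.png',im2)
np.savez('top.npz',im=im,d=d); print(telemetry.sense(),c,c2['t'],-c2['R'].T@c2['t'],ctrl.nose_length)
E
```

```text
{'t': 0.1, 'qpos': array([-1.27597534e+00,  1.26323381e-01, -4.05070560e-02,  1.40540593e+00,
       -3.50379876e-05,  1.57078232e+00]), 'qd': array([ 0.00052827, -0.00126921,  0.00272552,  0.00233052,  0.00104406,
       -0.00084228]), 'effort': array([ 3.73596704e-03, -4.36907351e+01,  3.53602195e+01,  1.37952584e-02,
        2.21489523e-05,  8.40107930e-06]), 'eef_pos': array([ 0.15243567, -0.50201118,  0.24160437]), 'orientation': array([-3.14015262e+00,  3.50177749e-05,  2.94835053e-01]), 'contact_force': array([-0.12575115, -0.3977473 , -0.36578195]), 'moment': array([ 3.38968751e-02,  7.59162929e-05, -2.13506885e-02]), 'gripper_width': 0.08547803732336566} {'p': {'fx': 423.2716548854876, 'fy': 423.2716548854876, 'cx': 316.2826456579475, 'cy': 197.88365532780247, 'k1': 0.004178672026858772, 'R': array([[ 0.01010632, -0.99986934, -0.01261597],
       [-0.99438134, -0.00871972, -0.10549746],
       [ 0.10537367,  0.01361128, -0.99433954]]), 't': array([0.03925117, 0.56196127, 1.15633874])}, 'R': array([[ 0.01010632, -0.99986934, -0.01261597],
       [-0.99438134, -0.00871972, -0.10549746],
       [ 0.10537367,  0.01361128, -0.99433954]]), 't': array([0.03925117, 0.56196127, 1.15633874])} [ 0.3253492  -0.28385264  1.57554368] [1.06823997 0.45369269 1.14969066] 0.011
```

View pics/top.png

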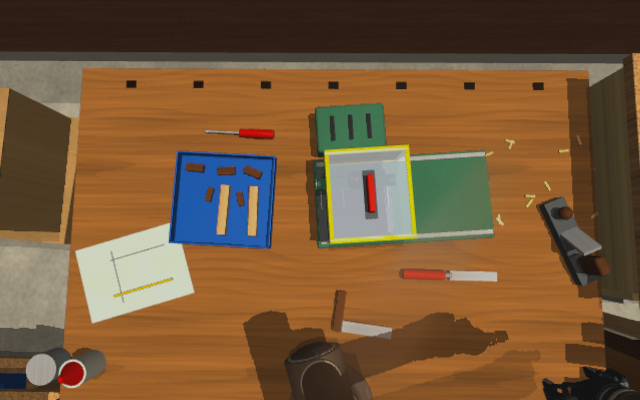

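View pics/scene.png

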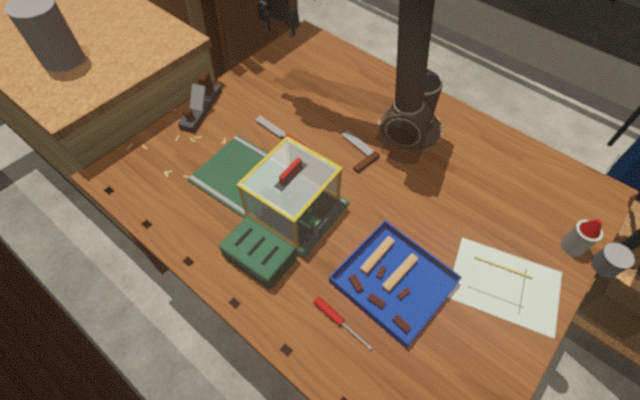

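The top view shows the machine at about (370,190) with the hood nearly shut and its red handle at (371,193). The tray is at (223,200) with two pale rails at (223,210) and (253,211), plus five dark pieces. The chisel is at (450,275) and the screwdriver at (240,133). The scene view agrees that there are two rails.

```bash
python3 - <<'E'
from h import *
im,d,c=grab('top'); P=cloud(c,d); hsv=cv2.cvtColor(im,cv2.COLOR_BGR2HSV); H,S,V=[hsv[...,i].astype(int) for i in range(3)]
X,Y,Z=P[...,0],P[...,1],P[...,2]
def rect(m,name,z=None):
    n,l,st,ce=cv2.connectedComponentsWithStats(m.astype(np.uint8))
    for i in range(1,n):
        if st[i,4]<25: continue
        uv=np.argwhere(l==i)[:,::-1]; pts=P[l==i]; zz=np.median(pts[:,2])
        q=world(c,uv,z=z) if z is not None else pts
        r=cv2.minAreaRect(np.float32(q[:,:2]*1000)); print(name,np.round(r[0],1),np.round(r[1],1),round(r[2],1),'z',round(zz*1000,1),'px',ce[i].round(),len(uv))
ok=d>0
green=(H>50)&(H<90)&(S>60)&ok
rect(green&(Z>.06)&(Z<.09),'motor',.075)
rect(green&(Z<.03)&(Z>.005),'plate',.014)
red=((H<6)|(H>174))&(S>150)&(V>100)&ok
rect(red,'red')
rect(red&(Z>.17),'handle',.215)
pale=(H>8)&(H<25)&(S>60)&(V>150)&(Z>.015)&ok&(np.arange(640)[None]<290)&(np.arange(640)[None]>160)&(np.arange(400)[:,None]<255)
rect(pale,'rail',.029)
blue=(H>100)&(H<125)&(S>150)&ok
rect(blue&(np.arange(640)[None]>160)&(np.arange(640)[None]<290),'tray',.04)
dark=(H<20)&(V<120)&(S>60)&(np.arange(640)[None]>178)&(np.arange(640)[None]<270)&(np.arange(400)[:,None]<240)&(np.arange(400)[:,None]>160)
rect(dark,'dark',.02)
steel=0
cv2.imwrite('pics/crop.png',cv2.resize(im[90:300,150:510],None,fx=2.2,fy=2.2,interpolation=cv2.INTER_CUBIC))
E
```

```text
motor [751.4 -46.3] [125.8 186.7] 4.3 z 75.5 px [350. 126.] 2573
plate [ 691.1 -259.3] [ 2.7 74.2] 4.3 z 14.1 px [423. 154.] 27
plate [ 577.1 -336.5] [205.6 212.7] 4.1 z 14.5 px [451. 195.] 5344
plate [640.7  40.7] [57.9 28.7] 0.5 z 14.0 px [317. 168.] 69
plate [ 452.7 -180.1] [518.6 166. ] 75.0 z 14.2 px [388. 237.] 502
red [748.9 219.5] [99.2 21.3] 87.2 z 24.1 px [257. 133.] 256
red [556.3 -87.8] [88.3 15.4] 4.5 z 215.5 px [371. 192.] 253
red [ 352.5 -253.3] [111.2  20.2] 87.9 z 27.1 px [424. 274.] 290
red [106.5 649.3] [53.8 37.9] 32.7 z 120.5 px [ 71. 374.] 431
handle [556.1 -87.6] [88.7 15.9] 4.1 z 215.5 px [371. 192.] 253
rail [528.4 307.1] [ 23.3 136.6] 86.4 z 29.5 px [223. 209.] 406
rail [525.  223.1] [ 23.3 137.8] 89.4 z 29.5 px [252. 210.] 410
tray [556.2 305.4] [280.4 256.5] 87.4 z 6.0 px [220. 200.] 7359
dark [647.5 393.5] [50.5 21. ] 84.1 z 23.2 px [195. 167.] 129
dark [638.9 303.1] [20.2 46.1] 0.5 z 19.2 px [226. 171.] 123
dark [636.2 228.3] [49.1 20.2] 68.6 z 25.8 px [252. 172.] 124
dark [571.1 349.4] [15.4 35.8] 76.2 z 20.1 px [209. 194.] 71
dark [558.8 261.5] [37.5 14.4] 12.9 z 19.9 px [240. 199.] 71
```

View pics/crop.png

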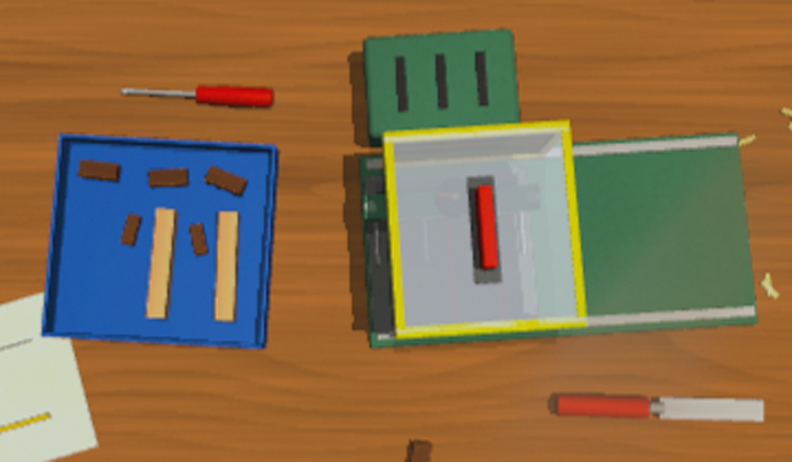

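The crop confirms the layout: two pale rails with one small dark piece between them, and the hood is about 26 mm open. My fit gives machine origin ≈ (553, -61) mm with yaw ≈ 0.073. Next I move above the handle.

```bash
python3 -m pendant '[[0.085,0.085,0.02,0,0,-0.035],[0.085,0.085,0.02,0,0,-0.035],[0.085,0.085,0.02,0,0,0],[0.085,0.085,0.02,0,0,0],[0.085,0.085,0.02,0,0,0],[0.085,0.085,0,0,0,0],[0.085,0.085,0,0,0,0],[0.085,0.085,0,0,0,0]]' -0.2; python3 -m pendant '[[0.085,0.085,0,0,0,0],[0.085,0.085,0,0,0,0],[0.085,0.085,0,0,0,0],[0.03,0.06,0,0,0,0],[0,0,0,0,0,0]]'
```

```text
t: 0.95
eef_pos: [0.4275, -0.2225, 0.2802]
orientation: [-3.137, 0.001, 0.052]
contact_force: [1.2, -1.1, -0.7]
gripper_width: 0.0515
t: 1.45
eef_pos: [0.5481, -0.0857, 0.2778]
orientation: [-3.136, 0.003, 0.06]
contact_force: [-0.9, -0.3, 0.2]
gripper_width: 0.0512
```

```bash
python3 -m pendant '[[0.02,-0.006,-0.07,0,0,0.004],[0,0,-0.07,0,0,0],[0,0,-0.04,0,0,0],[0,0,-0.03,0,0,0],[0,0,0,0,0,0]]' && python3 -m pendant '[[0,0,0,0,0,0],[0,0,0,0,0,0],[0,0,0,0,0,0],[0,0,0,0,0,0]]' 1
```

```text
t: 1.95
eef_pos: [0.5549, -0.0895, 0.1904]
orientation: [-3.138, 0.004, 0.074]
contact_force: [-0.2, -1.2, 0.4]
gripper_width: 0.0509
t: 2.35
eef_pos: [0.5548, -0.0905, 0.1922]
orientation: [-3.138, 0.003, 0.073]
contact_force: [0.7, -0.0, -7.0]
gripper_width: 0.0155
```

```bash
python3 -m pendant '[[0.003,-0.04,0,0,0,0],[0.006,-0.08,0,0,0,0],[0.006,-0.08,0,0,0,0],[0.006,-0.08,0,0,0,0],[0.006,-0.08,0,0,0,0],[0.006,-0.08,0,0,0,0],[0.006,-0.08,0,0,0,0]]' && python3 -m pendant '[[0.004,-0.05,0,0,0,0],[0.0015,-0.02,0,0,0,0],[0,0,0,0,0,0]]'
```

```text
t: 3.05
eef_pos: [0.5701, -0.2998, 0.1923]
orientation: [-3.132, 0.004, 0.078]
contact_force: [2.1, 4.5, -2.1]
gripper_width: 0.0151
t: 3.35
eef_pos: [0.5723, -0.3299, 0.1922]
orientation: [-3.126, 0.003, 0.075]
contact_force: [-0.2, 5.3, -1.7]
gripper_width: 0.0152
```

```bash
python3 -m pendant '[[0.001,-0.015,0,0,0,0],[0.001,-0.015,0,0,0,0],[0,0,0,0,0,0],[0,0,0,0,0,0]]'; python3 -m pendant '[[0,0,0,0,0,0],[0,0,0,0,0,0],[0,0,0.1,0,0,0],[0,0,0.12,0,0,0],[0,0,0,0,0,0]]' -0.2; python3 - <<'E'
from h import *
im,d,c=grab('top')
cv2.imwrite('pics/open.png',cv2.resize(im[90:300,150:510],None,fx=2.2,fy=2.2,interpolation=cv2.INTER_CUBIC))
O=np.array([.553,-.0612]);a=.0735;R=np.array([[np.cos(a),-np.sin(a)],[np.sin(a),np.cos(a)]])
P=cloud(c,d); hsv=cv2.cvtColor(im,cv2.COLOR_BGR2HSV); H,S,V=[hsv[...,i].astype(int) for i in range(3)]
M=(P[...,:2]-O)@R; Z=P[...,2]
m=(H>50)&(H<90)&(S>60)&(Z>.085)&(Z<.11)&(abs(M[...,1])<.14)
r=cv2.minAreaRect(np.float32(M[m]*1000)); print('bridge',r,np.median(Z[m]))
m=(H>50)&(H<90)&(S>60)&(Z>.06)&(Z<.085)&(M[...,0]>.1)
r=cv2.minAreaRect(np.float32(M[m]*1000)); print('motor',r)
m=(np.abs(Z-.145)<.01)&(abs(M[...,1])<.06)&(abs(M[...,0]-.045)<.06); q=M[m]*1000
print('knob',cv2.minEnclosingCircle(np.float32(q)),m.sum())
red=((H<6)|(H>174))&(S>120)&m; print('knobline',cv2.minAreaRect(np.float32(M[red]*1000)) if red.sum()>3 else None)
red=((H<6)|(H>174))&(S>100)&(abs(Z-.02)<.008)&(abs(M[...,1])<.1)&(M[...,0]<.03)&(M[...,0]>-.105)
for lo,hi in((-.09,-.04),(-.03,.03),(.04,.09)):
  k=red&(M[...,1]>lo)&(M[...,1]<hi); 
  if k.sum()>4: print('line',np.polyfit(M[k][:,0],M[k][:,1],1),M[k][:,0].min(),k.sum())
E
```

```text
t: 3.75
eef_pos: [0.5723, -0.3292, 0.1922]
orientation: [-3.107, 0.005, 0.083]
contact_force: [-0.9, 2.5, -4.1]
gripper_width: 0.0151
t: 4.25
eef_pos: [0.5706, -0.3279, 0.2828]
orientation: [-3.102, 0.005, 0.083]
contact_force: [-0.4, -0.3, 0.0]
gripper_width: 0.0508
bridge ((47.14154815673828, -1.2825469970703125), (30.284334182739258, 212.17147827148438), 0.1079290434718132) 0.099408019487692
motor ((200.40267944335938, -0.03456878662109375), (128.33128356933594, 187.29815673828125), 0.06554632633924484)
knob ((47.33018493652344, -0.887005090713501), 22.855266571044922) 244
knobline ((49.01234436035156, 12.965635299682617), (15.393016815185547, 5.603385925292969), 86.6246109008789)
line [ 0.00017595 -0.06289152] -0.09814161847723596 57
line [-0.00460297 -0.00107006] -0.0969595672833869 53
line [-0.00343591  0.06104052] -0.09861698014019595 56
```

View pics/open.png

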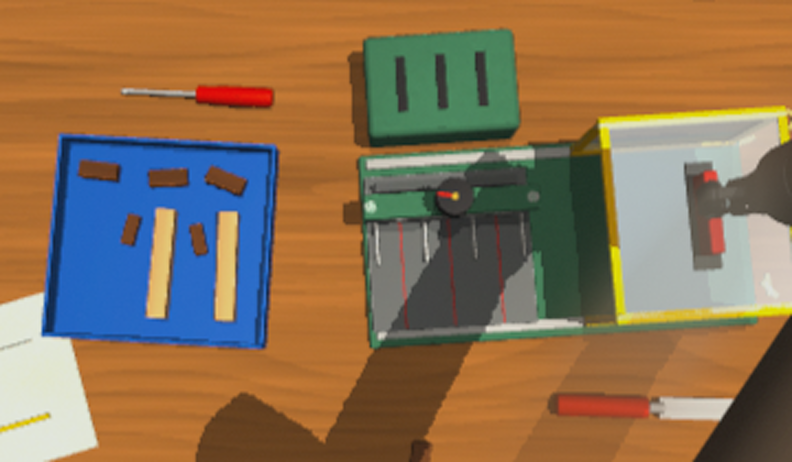

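The hood is fully open: its left edge is at (605,120) and it stopped at its end. The red lines, fins, bridge and black knob at (455,196) are all clear. Next is the right-hand rail.

```bash
python3 -m pendant '[[-0.018,0.115,0,-0.0125,0,-0.015],[-0.018,0.115,0,0,0,-0.015],[-0.018,0.115,0,0,0,0],[-0.018,0.115,0,0,0,0],[-0.018,0.115,0,0,0,0],[-0.018,0.115,0,0,0,0],[-0.018,0.115,0,0,0,0],[-0.018,0.115,0,0,0,0]]' && python3 -m pendant '[[-0.018,0.115,0,0,0,0],[-0.018,0.115,-0.03,0,0,0],[-0.018,0.115,-0.08,0,0,0],[-0.018,0.115,-0.08,0,0,0],[0,0,-0.08,0,0,0],[0,0,0,0,0,0]]'
```

```text
t: 5.1
eef_pos: [0.5081, 0.0184, 0.271]
orientation: [-3.11, 0.016, 0.02]
contact_force: [0.1, -0.4, -0.8]
gripper_width: 0.0513
t: 5.7
eef_pos: [0.4857, 0.1083, 0.1659]
orientation: [-3.031, 0.016, 0.158]
contact_force: [-0.3, 0.3, -0.8]
gripper_width: 0.0508
```

```bash
python3 -m pendant '[[0,0.06,0,-0.012,0,-0.018],[0,0.06,0,-0.012,0,-0.018],[0,0.06,0,-0.01,0,-0.018],[0,0.06,0,0,0,0],[0,0.045,0,0,0,0],[0,0,0,0,0,0]]'
```

```text
t: 6.3
eef_pos: [0.5062, 0.1036, 0.1717]
orientation: [-3.043, 0.024, 0.149]
contact_force: [-0.7, -0.5, 0.4]
gripper_width: 0.0511
```

```bash
python3 - <<'E'
from h import *
s=telemetry.sense(); print(s['qpos'].round(3),s['effort'].round(1),s['t'])
E
```

```text
[ 0.148  0.138 -0.183  1.274  0.098  3.141] [  0.  -43.7  34.9   0.2   0.4  -0. ] 6.3
```

The last joint hit its limit at 3.14, because yaw = q1 - q6 + π. I'll take the half-turned, equivalent grasp.

```bash
python3 -m pendant '[[0,0,0,-0.03,-0.0075,0],[0,0,0,0,0,0.046],[0,0,0,0,0,0.046],[0,0,0,0,0,0.046],[0,0,0,0,0,0.046],[0,0,0,0,0,0.046],[0,0,0,0,0,0.046],[0,0,0,0,0,0.046]]' && python3 -m pendant '[[-0.0065,0.0375,0,0,0,0.046],[-0.0065,0.0375,0,0,0,0.046],[-0.0065,0.0375,0,0,0,0.046],[-0.0065,0.0375,0,0,0,0.046],[-0.0065,0.0375,0,0,0,0.046],[-0.0065,0.0375,0,0,0,0.046],[-0.0065,0.0375,0,0,0,0.046],[-0.0065,0.0375,0,0,0,0.046]]' &&  python3 -m pendant '[[0,0,0,0,0,0.046],[0,0,0,0,0,0.046],[0,0,0,0,0,0.046],[0,0,0,0,0,0.046],[0,0,0,0,0,0]]'
```

```text
t: 7.1
eef_pos: [0.5092, 0.0912, 0.1738]
orientation: [-3.133, 0.013, 1.218]
contact_force: [-0.2, 0.9, -0.8]
gripper_width: 0.0515
t: 7.9
eef_pos: [0.4876, 0.216, 0.176]
orientation: [-3.136, 0.013, 2.417]
contact_force: [0.3, 1.4, 0.2]
gripper_width: 0.0512
t: 8.4
eef_pos: [0.4866, 0.2199, 0.1771]
orientation: [-3.137, 0.014, 3.018]
contact_force: [0.4, -0.1, 0.3]
gripper_width: 0.0515
```

```bash
python3 -m pendant '[[-0.003,0.008,0,0,0.004,0.036],[0,0,0,0,0,0],[0,0,0,0,0,0]]'; cat >> h.py <<'E'
def rails(n,zlo=.015,zhi=.06,mina=150):
    im,d,c=grab(n); P=cloud(c,d); hsv=cv2.cvtColor(im,cv2.COLOR_BGR2HSV); H,S,V=[hsv[...,i].astype(int) for i in range(3)]
    m=(H>8)&(H<27)&(S>50)&(V>140)&(P[...,2]>zlo)&(P[...,2]<zhi)&(d>0)
    m=cv2.morphologyEx(m.astype(np.uint8),cv2.MORPH_OPEN,np.ones((3,3)))
    k,l,st,ce=cv2.connectedComponentsWithStats(m)
    for i in range(1,k):
        if st[i,4]<mina: continue
        q=P[l==i]; r=cv2.minAreaRect(np.float32(q[:,:2]*1000)); (w,h),a=r[1],r[2]
        if w<h: a-=90
        print(n,np.round(r[0],1),np.round(r[1],1),'len dir deg',round((a+90)%180-90,1),'z',np.round(np.median(q[:,2])*1000,1),'px',ce[i].round(),st[i,4])
    return im,d,c
E
python3 - <<'E'
from h import *
im,d,c=rails('wrist'); cv2.imwrite('pics/w1.png',im)
E
```

```text
t: 8.7
eef_pos: [0.4852, 0.2235, 0.1776]
orientation: [-3.136, 0.002, 3.124]
contact_force: [-0.2, 0.1, -0.1]
gripper_width: 0.0517
wrist [524.4 224.9] [ 23.6 139.7] len dir deg -0.6 z 29.2 px [329. 229.] 3772
wrist [495.8 307. ] [15.5 77.7] len dir deg -3.3 z 29.1 px [427. 193.] 1234
wrist [550.2 307.5] [23.7 29.3] len dir deg -3.3 z 29.1 px [427. 255.] 458
```

View pics/w1.png

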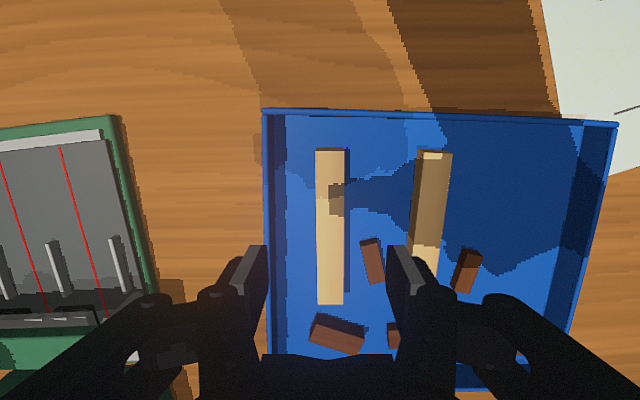

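The wrist view shows rail B centred under the jaws, at px (329,229), measured (524, 225). Rail A is at (427,200), and the offcut at (372,262) is clear of the grasp spot. I go down and grip.

```bash
python3 -m pendant '[[0,0.003,-0.1,0,0,0.003],[0,0,-0.1,0,0,0],[0,0,-0.1,0,0,0],[0,0,-0.06,0,0,0],[0,0,-0.025,0,0,0],[0,0,0,0,0,0]]'; python3 -m pendant '[[0,0,0,0,0,0],[0,0,0,0,0,0],[0,0,0,0,0,0],[0,0,0,0,0,0]]' 1
```

```text
t: 9.35
eef_pos: [0.4861, 0.2246, 0.0211]
orientation: [-3.139, 0.008, 3.118]
contact_force: [0.5, -0.0, 0.3]
gripper_width: 0.0514
t: 9.75
eef_pos: [0.4889, 0.2259, 0.0257]
orientation: [3.142, 0.014, 3.116]
contact_force: [-0.0, -0.3, -0.7]
gripper_width: 0.0227
```

```bash
python3 -m pendant '[[0,0,0.05,0,0,0],[0,0,0.1,0,0,0],[0,0,0.1,0,0,0],[-0.004,-0.09,0.02,0,0,0.009],[-0.004,-0.11,0,0,0,0.009],[-0.004,-0.11,0,0,0,0.009],[-0.004,-0.11,0,0,0,0],[-0.004,-0.11,0,0,0,0]]'; python3 -m pendant '[[-0.004,-0.11,0,0,0,0],[-0.004,-0.11,0,0,0,0],[-0.004,-0.11,0,0,0,0],[0,0,0,0,0,0]]'; python3 - <<'E'
from h import *
s=telemetry.sense(); print(s['qpos'].round(3))
rails('top',zlo=.06,zhi=.25,mina=60)
E
```

```text
t: 10.55
eef_pos: [0.4824, 0.0125, 0.1435]
orientation: [3.14, 0.026, -3.069]
contact_force: [0.1, -0.1, 0.4]
gripper_width: 0.0227
t: 10.95
eef_pos: [0.4682, -0.1156, 0.1425]
orientation: [3.111, 0.017, -3.055]
contact_force: [0.1, 0.4, 0.0]
gripper_width: 0.0221
[-0.263  0.061 -0.331  1.174  0.035 -0.349]
top [ 846.9 -747.8] [ 19.4 143. ] len dir deg -2.2 z 185.6 px [637.  77.] 317
top [ 730.7 -743.3] [11.5 83.7] len dir deg -2.3 z 185.2 px [638. 124.] 88
top [ 540.3 -109.9] [71.2 24.1] len dir deg 5.4 z 145.5 px [377. 202.] 260
```

```bash
python3 -m pendant '[[0.0165,-0.0365,0,-0.0095,0.0055,-0.008],[0,0,-0.1,0,0,0],[0,0,-0.1,0,0,0],[0,0,0,0,0,0]]'; python3 - <<'E'
from h import *
for n in('top','wrist'):
  im,d,c=rails(n,zlo=.035,zhi=.12,mina=60)
cv2.imwrite('pics/w2.png',im)
E
```

```text
t: 11.4
eef_pos: [0.4776, -0.1277, 0.0642]
orientation: [3.141, 0.004, -3.08]
contact_force: [-1.1, 0.6, -0.5]
gripper_width: 0.0219
top [ 551.3 -123.7] [66.8 23.6] len dir deg 4.6 z 66.1 px [378. 200.] 197
wrist [ 456.  -129.3] [20.6 24. ] len dir deg -85.6 z 72.3 px [323. 221.] 2727
wrist [ 508.  -125.6] [25.9 23.7] len dir deg 3.6 z 70.3 px [325. 339.] 1903
```

View pics/w2.png

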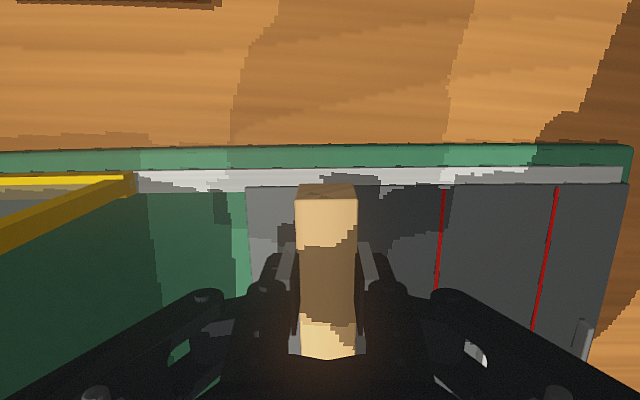

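The rail is held square to the jaws over the right lane, at px (327,270). It droops about 3.7° at the far end, so I level it, lower, and slide in.

```bash
python3 -m pendant '[[-0.008,-0.003,0,0,-0.02,0],[0,0,-0.03,0,0,0],[0,0,-0.018,0,0,0],[0,0,0,0,0,0]]'; python3 - <<'E'
from h import *
for n in('top','wrist'):
  im,d,c=rails(n,zlo=.03,zhi=.12,mina=60)
E
```

```text
t: 11.9
eef_pos: [0.4819, -0.1293, 0.0561]
orientation: [-3.133, 0.083, -3.077]
contact_force: [-2.7, -0.3, -0.9]
gripper_width: 0.0217
top [ 551.  -125.3] [75.3 23.9] len dir deg 4.4 z 63.7 px [378. 200.] 236
wrist [ 459.5 -277.5] [ 1.  21.2] len dir deg -85.5 z 34.2 px [ 17. 183.] 172
wrist [ 457.5 -254.4] [ 2.2 27.8] len dir deg -80.5 z 34.0 px [ 54. 182.] 179
wrist [ 457.5 -130.8] [18.7 23.9] len dir deg -85.2 z 59.9 px [320. 217.] 2056
wrist [ 494.5 -128.2] [57.2 24.1] len dir deg 5.2 z 61.8 px [327. 332.] 2811
```

```bash
python3 -m pendant '[[0,0,0,0,0.007,0],[0,0,-0.01,0,0,0],[0,0,0,0,0,0]]'; python3 - <<'E'
from h import *
s=telemetry.sense(); print(s['qpos'].round(3),s['contact_force'].round(1),s['moment'].round(2), s['effort'].round(1))
im,d,c=grab('scene'); cv2.imwrite('pics/s2.png',cv2.resize(im[100:320,150:450],None,fx=2.5,fy=2.5,interpolation=cv2.INTER_CUBIC))
E
```

```text
t: 12.3
eef_pos: [0.482, -0.1294, 0.0521]
orientation: [-3.135, 0.057, -3.077]
contact_force: [-2.3, 0.4, -0.6]
gripper_width: 0.0221
[-0.269  0.107 -0.49   0.918  0.012 -0.333] [-2.3  0.4 -0.6] [0.03 0.46 0.1 ] [  0.2 -40.5  34.5  -1.6   0.2   0. ]
```

View pics/s2.png

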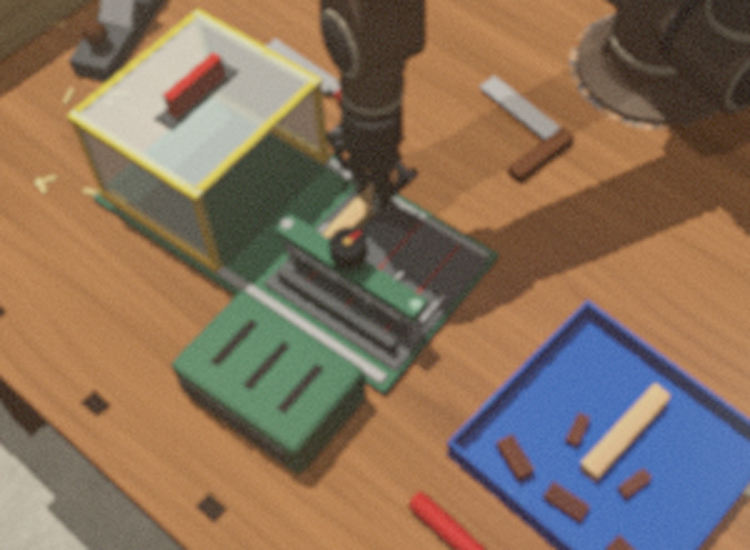

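The rail's nose seems to touch the front of the pressure bar (about 2 N). I back off and lower first.

```bash
python3 -m pendant '[[-0.035,-0.003,0,0,0,0],[0,0,-0.01,0,0,0],[0,0,0,0,0,0]]'; python3 - <<'E'
from h import *
for n in('top','wrist'):
  im,d,c=rails(n,zlo=.04,zhi=.12,mina=60)
E
```

```text
t: 12.65
eef_pos: [0.4679, -0.1309, 0.0483]
orientation: [-3.134, 0.059, -3.077]
contact_force: [0.4, -0.2, -0.5]
gripper_width: 0.0221
top [ 537.4 -126.9] [74.5 23.9] len dir deg 4.6 z 54.2 px [379. 205.] 225
wrist [ 444.9 -132.2] [21.7 23.9] len dir deg -85.1 z 52.8 px [321. 218.] 2316
wrist [ 481.6 -129.6] [55.2 23.8] len dir deg 4.5 z 53.5 px [326. 334.] 2474
```

```bash
python3 -m pendant '[[0,0.004,-0.01,0,0.005,0],[0,0,-0.01,0,0,0],[0.025,0.002,0,0,0,0],[0.025,0.002,0,0,0,0],[0.025,0.002,0,0,0,0],[0.025,0.002,0,0,0,0],[0,0,0,0,0,0]]'; python3 - <<'E'
from h import *
for n in('top','wrist'):
  im,d,c=rails(n,zlo=.036,zhi=.12,mina=60)
E
```

```text
t: 13.45
eef_pos: [0.5138, -0.1258, 0.0404]
orientation: [-3.135, 0.045, -3.077]
contact_force: [0.8, 0.5, -1.4]
gripper_width: 0.0215
top [ 570.9 -120.6] [17.3 36.9] len dir deg -0.1 z 44.4 px [375. 194.] 76
wrist [ 490.1 -127. ] [21.2 23.8] len dir deg -85.1 z 44.9 px [322. 220.] 2510
wrist [ 527.5 -124.2] [54.4 23.9] len dir deg 4.1 z 44.8 px [326. 336.] 2352
```

```bash
python3 -m pendant '[[0.015,0.001,0,0,0,0],[0.015,0.001,0,0,0,0],[0,0,0,0,0,0]]'; python3 -m pendant '[[0.01,0.001,0,0,0,0],[0,0,0,0,0,0]]'; python3 - <<'E'
from h import *
for n in('wrist',):
  im,d,c=rails(n,zlo=.036,zhi=.12,mina=60)
E
```

```text
t: 13.85
eef_pos: [0.5227, -0.1249, 0.0398]
orientation: [-3.135, 0.04, -3.078]
contact_force: [-1.1, -0.2, 1.1]
gripper_width: 0.0221
t: 14.05
eef_pos: [0.5226, -0.1248, 0.0401]
orientation: [-3.134, 0.032, -3.079]
contact_force: [1.9, 1.3, 2.1]
gripper_width: 0.022
wrist [ 499.9 -126.1] [21.5 24.1] len dir deg -84.7 z 44.8 px [323. 220.] 2614
wrist [ 537.5 -123.4] [52.6 23.9] len dir deg 4.2 z 44.5 px [326. 337.] 2186
```

The near end sits at machine x ≈ -70, so the rail is seated. Release, rise and go to the second rail.

```bash
python3 -m pendant '[[0,0,0,0,0,0],[0,0,0,0,0,0],[0,0,0.06,0,0,0],[0,0,0.12,0,0,0],[-0.01,0,0.12,0,0.008,0],[0,0.06,0.02,0,0,0]]' -0.1; python3 -m pendant '[[-0.01,0.11,0,0,0,-0.009],[-0.01,0.11,0,0,0,-0.009],[-0.01,0.11,0,0,0,-0.009],[-0.01,0.11,0,0,0,-0.009],[-0.01,0.11,0,0,0,-0.009],[-0.01,0.11,0,0,0,-0.009],[0,0.11,0,0,0,0],[0,0.11,0,0,0,0]]'; python3 -m pendant '[[0,0.11,0,0,0,0],[0,0.06,0,0,0,0],[0,0,0,0,0,0]]'; python3 - <<'E'
from h import *
im,d,c=rails('wrist'); print(); im,d,c=rails('top')
E
```

```text
t: 14.7
eef_pos: [0.5179, -0.1014, 0.1695]
orientation: [-3.137, 0.005, -3.082]
contact_force: [1.5, 0.3, -0.1]
gripper_width: 0.0472
t: 15.5
eef_pos: [0.4975, 0.2615, 0.1749]
orientation: [-3.14, 0.021, 3.016]
contact_force: [-0.0, 0.4, -0.2]
gripper_width: 0.047
t: 15.8
eef_pos: [0.4972, 0.3389, 0.1742]
orientation: [3.14, 0.023, 3.023]
contact_force: [0.5, -0.9, -0.4]
gripper_width: 0.0469
wrist [527.5 308.9] [ 23.7 140.7] len dir deg -3.5 z 29.2 px [294. 216.] 4364

top [528.1 307.1] [ 24.3 136. ] len dir deg -3.4 z 29.3 px [223. 209.] 407
top [ 540. -127.] [100.4  27.6] len dir deg 3.8 z 44.1 px [378. 206.] 322
```

```bash
python3 -m pendant '[[-0.0185,-0.0715,0,0,0.007,0.0185],[0,0,-0.1,0,0,0],[0,0,-0.1,0,0,0],[0,0,-0.1,0,0,0],[0,0,0,0,0,0]]'; python3 -m pendant '[[0,0,-0.03,0,0,0],[0,0,0,0,0,0]]'
```

```text
t: 16.4
eef_pos: [0.4914, 0.3003, 0.0539]
orientation: [3.141, 0.006, 3.074]
contact_force: [-0.4, -0.4, -0.7]
gripper_width: 0.047
t: 16.6
eef_pos: [0.4925, 0.2989, 0.0436]
orientation: [3.141, 0.007, 3.072]
contact_force: [-0.3, -0.8, -0.4]
gripper_width: 0.0471
```

```bash
python3 -m pendant '[[0,0.028,0,0,0,0.002],[0,0,0,0,0,0]]'; python3 -m pendant '[[0,0,-0.03,0,0,0],[0,0,-0.025,0,0,0],[0,0,0,0,0,0]]'
```

```text
t: 16.8
eef_pos: [0.4946, 0.3115, 0.0471]
orientation: [3.137, 0.011, 3.077]
contact_force: [0.9, 0.4, 0.2]
gripper_width: 0.047
t: 17.1
eef_pos: [0.496, 0.3134, 0.0259]
orientation: [3.135, 0.015, 3.079]
contact_force: [0.0, 0.4, -0.5]
gripper_width: 0.0468
```

```bash
python3 -m pendant '[[-0.016,-0.008,-0.01,0,0,0],[0,0,0,0,0,0]]'; python3 -m pendant '[[0,0,0,0,0,0],[0,0,0,0,0,0],[0,0,0,0,0,0],[0,0,0,0,0,0]]' 1
```

```text
t: 17.3
eef_pos: [0.4886, 0.3097, 0.0208]
orientation: [3.136, 0.014, 3.079]
contact_force: [-0.8, -0.2, -0.0]
gripper_width: 0.0469
t: 17.7
eef_pos: [0.4886, 0.3097, 0.0216]
orientation: [3.135, 0.014, 3.079]
contact_force: [0.9, 0.6, -0.1]
gripper_width: 0.0223
```

```bash
python3 -m pendant '[[0,0,0.05,0,0,0],[0,0,0.1,0,0,0],[0,0,0.1,0,0,0],[-0.01,-0.09,0,0,0,0.011],[-0.01,-0.1,0,0,0,0.011],[-0.01,-0.1,0,0,0,0.011],[-0.01,-0.1,0,0,0,0.011],[-0.01,-0.1,0,0,0,0]]'; python3 -m pendant '[[-0.01,-0.1,0,0,0,0],[-0.01,-0.1,0,0,0,0],[-0.01,-0.05,0,0,0,0],[0,0,0,0,0,0]]'; python3 - <<'E'
from h import *
for n in('top','wrist'): rails(n,zlo=.05,zhi=.17,mina=60)
E
```

```text
t: 18.5
eef_pos: [0.4681, 0.1117, 0.125]
orientation: [3.136, 0.017, -3.052]
contact_force: [0.5, 0.2, -0.8]
gripper_width: 0.0227
t: 18.9
eef_pos: [0.4543, 0.0041, 0.1257]
orientation: [3.137, 0.018, -3.057]
contact_force: [-0.4, 0.8, -0.4]
gripper_width: 0.0226
top [548.   11.9] [31.6 23. ] len dir deg 0.4 z 134.7 px [329. 199.] 120
wrist [432.8   3.2] [18.1 23.5] len dir deg -84.8 z 133.7 px [322. 226.] 2250
wrist [481.3   5.7] [22.3 19.2] len dir deg 6.0 z 134.0 px [317. 343.] 1107
```

```bash
python3 -m pendant '[[0,-0.031,0,0,0,0],[0,0,-0.08,0,0,0],[0,0,-0.08,0,0,0],[0,0,-0.03,0,0,0],[0,0,0,0,0,0]]'; python3 - <<'E'
from h import *
for n in('top','wrist'): rails(n,zlo=.04,zhi=.17,mina=60)
E
```

```text
t: 19.5
eef_pos: [0.4575, -0.004, 0.0484]
orientation: [3.136, 0.023, -3.047]
contact_force: [-0.5, -0.4, -0.7]
gripper_width: 0.0227
top [ 566.9 -123.4] [22.7 45.2] len dir deg -0.4 z 44.5 px [377. 196.] 131
top [549.1   3.8] [36. 22.] len dir deg 0.5 z 58.0 px [331. 202.] 118
top [ 515.6 -127.1] [48.  23.5] len dir deg 2.8 z 44.6 px [379. 214.] 145
wrist [435.9  -6. ] [18.3 23.5] len dir deg -84.2 z 57.0 px [322. 226.] 2256
wrist [ 485.  -102.3] [ 33.3 107.3] len dir deg -53.6 z 44.2 px [ 62. 331.] 2582
wrist [485.8  -3.7] [21.2 18.7] len dir deg 86.1 z 57.5 px [320. 341.] 1357
```

```bash
python3 -m pendant '[[0,-0.008,-0.015,0,0.004,-0.004],[0,0,-0.014,0,0,0],[0.025,0.002,0,0,0,0],[0.025,0.002,0,0,0,0],[0.025,0.002,0,0,0,0],[0.025,0.002,0,0,0,0],[0,0,0,0,0,0]]'; python3 - <<'E'
from h import *
for n in('top','wrist'): rails(n,zlo=.036,zhi=.17,mina=60)
E
```

```text
t: 20.3
eef_pos: [0.5062, -0.0037, 0.0412]
orientation: [3.136, 0.019, -3.06]
contact_force: [-1.4, -0.5, -0.6]
gripper_width: 0.0227
top [ 540.5 -127.7] [97.4 22.6] len dir deg 1.8 z 44.3 px [379. 206.] 220
wrist [483.5  -5.5] [18.2 23.5] len dir deg -84.6 z 49.0 px [322. 225.] 2267
wrist [527.2 -98. ] [80.9 76.8] len dir deg 4.3 z 44.2 px [ 43. 287.] 7395
wrist [518.6  -2.9] [49.  23.2] len dir deg 6.9 z 49.2 px [324. 342.] 1588
```

```bash
python3 -m pendant '[[0,0,-0.012,0,0,0],[0,0,0,0,0,0],[0.015,0.001,0,0,0,0],[0.012,0.001,0,0,0,0],[0,0,0,0,0,0]]'; python3 - <<'E'
from h import *
im,d,c=rails('wrist',zlo=.036,zhi=.17,mina=60)
E
```

```text
t: 20.9
eef_pos: [0.5112, -0.0033, 0.036]
orientation: [3.137, 0.01, -3.06]
contact_force: [1.1, 0.2, 0.8]
gripper_width: 0.0228
wrist [ 520.1 -117.8] [61.8 99.3] len dir deg -41.3 z 44.2 px [ 34. 287.] 7988
wrist [489.4  -5.1] [18.7 23.7] len dir deg -83.2 z 44.2 px [322. 226.] 2409
wrist [525.1  -2.3] [47.7 23.1] len dir deg 6.3 z 44.1 px [323. 343.] 1426
```

Both near ends read machine x ≈ -70, so rail A is seated too. I release it and check from above.

```bash
python3 -m pendant '[[0,0,0,0,0,0],[0,0,0,0,0,0],[0,0,0.06,0,0,0],[0,0,0.12,0,0,0],[-0.06,0,0.12,0,0,0],[-0.06,0,0.1,0,0,0],[0,0,0,0,0,0]]' -0.1; python3 - <<'E'
from h import *
im,d,c=rails('wrist',zlo=.036,zhi=.06,mina=60)
im,d,c=rails('top',zlo=.036,zhi=.06,mina=60)
O=np.array([.5545,-.0622]);a=.0735;R=np.array([[np.cos(a),-np.sin(a)],[np.sin(a),np.cos(a)]])
P=cloud(c,d);M=(P[...,:2]-O)@R; Z=P[...,2]
m=(np.abs(Z-.145)<.008)&(abs(M[...,1])<.06)&(abs(M[...,0]-.045)<.06); print('knob',cv2.minEnclosingCircle(np.float32(P[m][:,:2]*1000)))
cv2.imwrite('pics/placed.png',cv2.resize(im[90:260,290:430],None,fx=4,fy=3.5,interpolation=cv2.INTER_CUBIC))
E
```

```text
t: 21.65
eef_pos: [0.4628, -0.0031, 0.1965]
orientation: [3.136, 0.008, -3.06]
contact_force: [0.6, -0.1, -0.5]
gripper_width: 0.0471
wrist [ 536.4 -123.6] [94.6 24.8] len dir deg 4.0 z 44.2 px [184. 251.] 2509
wrist [530.6  -1.7] [101.   23.6] len dir deg 5.0 z 44.2 px [321. 258.] 2708
knob ((600.2866821289062, -58.64259338378906), 22.657079696655273)
```

View pics/placed.png

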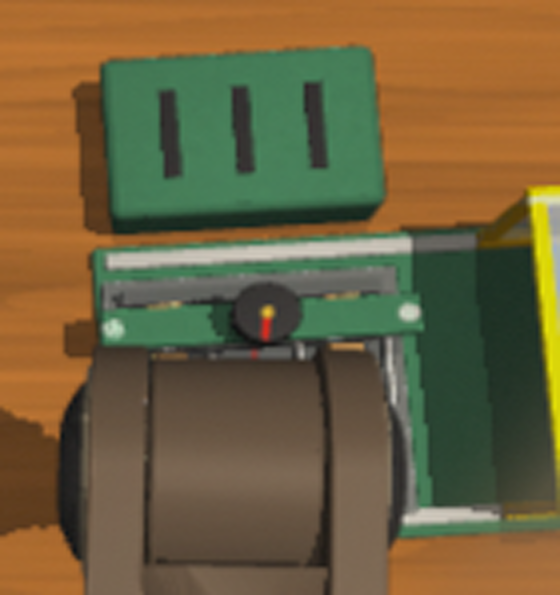

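The placed view shows both rails under the bar, with ends visible at (165,303) and (345,295). The knob's red line now points towards the robot, so the first rail probably brushed the knob back towards 0. That does no harm. Now the knob.

```bash
python3 -m pendant '[[0.086,-0.035,0,0,0,0],[0.086,-0.035,0,0,0,0],[0.086,-0.035,0,0,0,0],[0.08,-0.035,0,0,0,0],[0,0,0,0,0,0]]' -0.65; python3 -m pendant '[[0,0,0,0,0,0],[0,0,0,0,0,0]]'; python3 - <<'E'
from h import *
im,d,c=grab('wrist'); P=cloud(c,d); Z=P[...,2]
m=(np.abs(Z-.145)<.008)&(np.hypot(P[...,0]-.6,P[...,1]+.059)<.05)
print('knob',cv2.minEnclosingCircle(np.float32(P[m][:,:2]*1000)),m.sum())
cv2.imwrite('pics/w3.png',im); print(telemetry.sense()['qpos'].round(2))
E
```

```text
t: 22.25
eef_pos: [0.6016, -0.0607, 0.181]
orientation: [3.133, -0.007, -3.058]
contact_force: [-0.0, -0.1, 0.3]
gripper_width: 0.0707
t: 22.45
eef_pos: [0.6008, -0.0607, 0.1761]
orientation: [3.132, -0.014, -3.058]
contact_force: [-0.5, -0.1, -0.5]
gripper_width: 0.0708
knob ((598.6432495117188, -57.19200134277344), 23.016517639160156) 5866
[-0.1   0.29  0.02  1.32  0.01 -0.19]
```

View pics/w3.png

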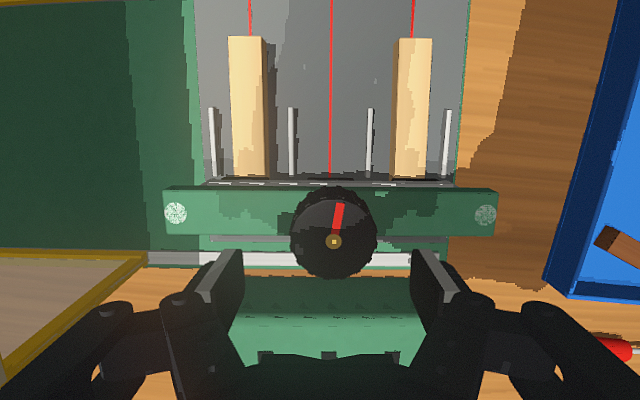

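The wrist view shows both rails lying on their red lines, at px (248,105) and (412,105), with the middle lane empty. The knob centre is at (334,240). I descend and grip it.

```bash
python3 -m pendant '[[-0.004,0.007,-0.06,0,-0.004,0],[0,0,-0.05,0,0,0],[0,0,-0.015,0,0,0],[0,0,0,0,0,0]]'; python3 - <<'E'
from h import *
s=telemetry.sense(); print((np.array([.5993,-.058,.1225])-s['eef_pos'])/.4)
E
```

```text
t: 22.9
eef_pos: [0.5962, -0.0559, 0.1262]
orientation: [3.133, 0.001, -3.056]
contact_force: [0.1, -0.2, -0.0]
gripper_width: 0.0705
[ 0.00777842 -0.00513604 -0.00931476]
```

```bash
python3 -m pendant '[[0.007,-0.005,-0.007,0,0,0],[0,0,0,0,0,0]]';  python3 -m pendant '[[0,0,0,0,0,0],[0,0,0,0,0,0],[0,0,0,0,0,0]]' 1; python3 -m pendant '[[0,0,0,0,0,-0.046],[0,0,0,0,0,-0.046],[0,0,0,0,0,-0.046],[0,0,0,0,0,-0.046]]'
```

```text
t: 23.1
eef_pos: [0.5993, -0.0578, 0.1252]
orientation: [3.133, 0.003, -3.056]
contact_force: [0.2, -0.5, -0.0]
gripper_width: 0.0702
t: 23.4
eef_pos: [0.6, -0.0572, 0.1271]
orientation: [3.132, 0.005, -3.056]
contact_force: [-1.4, -0.4, -2.6]
gripper_width: 0.0421
t: 23.8
eef_pos: [0.5999, -0.058, 0.1271]
orientation: [3.134, 0.005, 2.63]
contact_force: [-1.5, 0.5, -0.1]
gripper_width: 0.0424
```

```bash
python3 -m pendant '[[0,0,0,0,0,-0.046],[0,0,0,0,0,-0.046],[0,0,0,0,0,-0.046],[0,0,0,0,0,-0.046],[0,0,0,0,0,-0.046],[0,0,0,0,0,-0.046],[0,0,0,0,0,-0.046],[0,0,0,0,0,-0.046]]'; python3 -m pendant '[[0,0,0,0,0,-0.046],[0,0,0,0,0,-0.046],[0,0,0,0,0,-0.046],[0,0,0,0,0,-0.046],[0,0,0,0,0,-0.046],[0,0,0,0,0,-0.046],[0,0,0,0,0,-0.046],[0,0,0,0,0,-0.046]]'; python3 -m pendant '[[0,0,0,0,0,-0.046],[0,0,0,0,0,-0.02],[0,0,0,0,0,0]]'; python3 -c "
from h import *
s=telemetry.sense(); print(s['qpos'].round(2),s['moment'].round(2))"
```

```text
t: 24.6
eef_pos: [0.5984, -0.0589, 0.1271]
orientation: [3.137, 0.005, 1.43]
contact_force: [-2.1, 0.3, -0.6]
gripper_width: 0.042
t: 25.4
eef_pos: [0.5971, -0.0578, 0.1271]
orientation: [3.14, 0.006, 0.23]
contact_force: [-1.1, 1.3, -0.3]
gripper_width: 0.0424
t: 25.7
eef_pos: [0.5971, -0.0575, 0.1271]
orientation: [3.14, 0.007, 0.013]
contact_force: [-0.9, 0.6, -0.2]
gripper_width: 0.0424
[-0.09  0.29 -0.08  1.2  -0.    3.03] [-0.13  0.01 -0.07]
```

```bash
python3 -m pendant '[[0,0,0,0,0,0],[0,0,0,0,0,0],[0,0,0.05,0,0,0],[0,0,0.06,0,0,0],[0,0,0,0,0,0.046],[0,0,0,0,0,0.046],[0,0,0,0,0,0.046],[0,0,0,0,0,0.046]]' -0.65; for i in 1; do python3 -m pendant '[[0,0,0,0,0,0.046],[0,0,0,0,0,0.046],[0,0,0,0,0,0.046],[0,0,0,0,0,0.046],[0,0,0,0,0,0.046],[0,0,0,0,0,0.046],[0,0,0,0,0,0.046],[0,0,0,0,0,0.046]]'; done; python3 -m pendant '[[0,0,0,0,0,0.046],[0,0,0,0,0,0.046],[0,0,0,0,0,0.046],[0,0,0,0,0,0.046],[0,0,0,0,0,0.046],[0,0,0,0,0,0.046],[0,0,0,0,0,0.046],[0,0,0,0,0,0.046]]'; python3 -m pendant '[[0,0,0,0,0,0.046],[0,0,0,0,0,0.046],[0,0,0,0,0,0.046],[0,0,0,0,0,0.046],[0,0,0,0,0,0.046],[0,0,0,0,0,0.046],[0,0,0,0,0,0.046],[0,0,0,0,0,0.046]]'; python3 -m pendant '[[0,0,0,0,0,0.046],[0,0,0,0,0,0.046],[0,0,0,0,0,0.046],[0,0,0,0,0,0.046],[0,0,0,0,0,0.046],[0,0,0,0,0,0.046],[0,0,0,0,0,0.046],[0,0,0,0,0,0.046]]'; python3 -m pendant '[[0,0,0,0,0,0.046],[0,0,0,0,0,0.046],[0,0,0,0,0,0.046],[0,0,0,0,0,0]]'; python3 -c "
from h import *
s=telemetry.sense(); print(s['qpos'].round(2),(np.array([.5985,-.058,.1245])-s['eef_pos'])/.4)"
```

```text
t: 26.5
eef_pos: [0.5982, -0.0587, 0.1742]
orientation: [3.136, 0.004, 0.617]
contact_force: [-0.6, 0.0, 0.2]
gripper_width: 0.0707
t: 27.3
eef_pos: [0.5997, -0.06, 0.1765]
orientation: [3.132, 0.005, 1.817]
contact_force: [0.2, -0.5, -0.9]
gripper_width: 0.0707
t: 28.1
eef_pos: [0.601, -0.0614, 0.1786]
orientation: [3.13, 0.009, 3.017]
contact_force: [0.4, -0.6, -0.6]
gripper_width: 0.07
t: 28.9
eef_pos: [0.6024, -0.0628, 0.1806]
orientation: [3.134, 0.012, -2.066]
contact_force: [0.2, 0.7, 0.2]
gripper_width: 0.0707
t: 29.7
eef_pos: [0.6039, -0.0644, 0.1824]
orientation: [3.138, 0.01, -0.866]
contact_force: [0.4, 0.2, -0.0]
gripper_width: 0.0708
t: 30.1
eef_pos: [0.6046, -0.065, 0.1833]
orientation: [3.138, 0.008, -0.415]
contact_force: [0.8, 0.1, 0.0]
gripper_width: 0.0707
[-0.11  0.3   0.04  1.33 -0.   -2.83] [-0.01517101  0.017532   -0.14701695]
```

```bash
python3 -m pendant '[[-0.015,0.017,-0.05,0,0,0],[0,0,-0.06,0,0,0],[0,0,-0.025,0,0,0],[0,0,0,0,0,0]]'; python3 -c "
from h import *
s=telemetry.sense(); print(s['qpos'].round(2),(np.array([.5985,-.058,.1245])-s['eef_pos'])/.4)"
```

```text
t: 30.5
eef_pos: [0.5994, -0.0585, 0.1295]
orientation: [3.139, 0.004, -0.426]
contact_force: [-0.5, 0.0, 0.0]
gripper_width: 0.0704
[-0.1   0.3  -0.08  1.2  -0.   -2.81] [-0.00236677  0.00134901 -0.01258504]
```

```bash
python3 -m pendant '[[-0.002,0.001,-0.01,0,0,0],[0,0,0,0,0,0]]'; python3 -m pendant '[[0,0,0,0,0,0],[0,0,0,0,0,0],[0,0,0,0,0,0],[0,0,0,0,0,-0.046],[0,0,0,0,0,-0.046],[0,0,0,0,0,-0.046],[0,0,0,0,0,-0.046],[0,0,0,0,0,-0.046]]' 1; python3 -m pendant '[[0,0,0,0,0,-0.046],[0,0,0,0,0,-0.046],[0,0,0,0,0,-0.046],[0,0,0,0,0,-0.046],[0,0,0,0,0,-0.046],[0,0,0,0,0,-0.046],[0,0,0,0,0,-0.046],[0,0,0,0,0,-0.046]]'; python3 -m pendant '[[0,0,0,0,0,-0.046],[0,0,0,0,0,-0.046],[0,0,0,0,0,-0.046],[0,0,0,0,0,-0.046],[0,0,0,0,0,-0.046],[0,0,0,0,0,-0.046],[0,0,0,0,0,-0.046],[0,0,0,0,0,-0.046]]';python3 -m pendant '[[0,0,0,0,0,-0.046],[0,0,0,0,0,-0.046],[0,0,0,0,0,-0.046],[0,0,0,0,0,-0.046],[0,0,0,0,0,-0.046],[0,0,0,0,0,-0.046],[0,0,0,0,0,-0.046],[0,0,0,0,0,-0.046]]'; python3 -m pendant '[[0,0,0,0,0,-0.046],[0,0,0,0,0,-0.046],[0,0,0,0,0,-0.046],[0,0,0,0,0,-0.046],[0,0,0,0,0,-0.046],[0,0,0,0,0,-0.046],[0,0,0,0,0,-0.046],[0,0,0,0,0,-0.046]]'; python3 -c "
from h import *
s=telemetry.sense(); print(s['qpos'].round(2),s['moment'].round(2))"
```

```text
t: 30.7
eef_pos: [0.5991, -0.0583, 0.1265]
orientation: [3.139, 0.003, -0.428]
contact_force: [-0.0, -0.2, -0.2]
gripper_width: 0.0707
t: 31.5
eef_pos: [0.5992, -0.0589, 0.1283]
orientation: [3.138, 0.001, -1.176]
contact_force: [-1.2, -0.4, -1.4]
gripper_width: 0.0423
t: 32.3
eef_pos: [0.5973, -0.0586, 0.1283]
orientation: [3.134, 0.0, -2.376]
contact_force: [-1.3, 0.4, -0.5]
gripper_width: 0.0423
t: 33.1
eef_pos: [0.597, -0.0567, 0.1283]
orientation: [3.133, -0.001, 2.707]
contact_force: [0.3, 1.3, -1.7]
gripper_width: 0.0427
t: 33.9
eef_pos: [0.5987, -0.0557, 0.1283]
orientation: [3.131, 0.0, 1.507]
contact_force: [2.1, -0.5, -2.3]
gripper_width: 0.0424
t: 34.7
eef_pos: [0.6002, -0.0568, 0.1283]
orientation: [3.129, 0.0, 0.307]
contact_force: [1.1, -1.0, -1.6]
gripper_width: 0.0425
[-0.09  0.29 -0.09  1.19 -0.01  2.75] [0.22 0.1  0.12]
```

```bash
python3 -m pendant '[[0,0,0,0,0,-0.046],[0,0,0,0,0,-0.044],[0,0,0,0,0,0]]'; python3 -m pendant '[[0,0,0,0,0,0],[0,0,0,0,0,0],[0,0,0.05,0,0,0],[0,0,0.05,0,0,0],[0,0,0,0,0,0.046],[0,0,0,0,0,0.046],[0,0,0,0,0,0.046],[0,0,0,0,0,0.046]]' -0.65; python3 -m pendant '[[0,0,0,0,0,0.046],[0,0,0,0,0,0.046],[0,0,0,0,0,0.046],[0,0,0,0,0,0.046],[0,0,0,0,0,0.046],[0,0,0,0,0,0.046],[0,0,0,0,0,0.046],[0,0,0,0,0,0.046]]'; python3 -m pendant '[[0,0,0,0,0,0.046],[0,0,0,0,0,0.046],[0,0,0,0,0,0.046],[0,0,0,0,0,0.046],[0,0,0,0,0,0.046],[0,0,0,0,0,0.046],[0,0,0,0,0,0.046],[0,0,0,0,0,0.046]]'; python3 -m pendant '[[0,0,0,0,0,0.046],[0,0,0,0,0,0.046],[0,0,0,0,0,0.046],[0,0,0,0,0,0.046],[0,0,0,0,0,0.046],[0,0,0,0,0,0.046],[0,0,0,0,0,0.046],[0,0,0,0,0,0]]';  python3 -c "
from h import *
s=telemetry.sense(); print(s['qpos'].round(2),(np.array([.5985,-.0575,.1245])-s['eef_pos'])/.4)
im,d,c=rails('wrist',zlo=.036,zhi=.06,mina=60); cv2.imwrite('pics/w4.png',im)"
```

```text
t: 35.0
eef_pos: [0.6002, -0.0573, 0.1283]
orientation: [3.129, 0.0, 0.011]
contact_force: [-0.3, 0.2, -0.5]
gripper_width: 0.0426
t: 35.8
eef_pos: [0.6012, -0.0577, 0.1719]
orientation: [3.124, -0.002, 0.623]
contact_force: [-0.1, -0.3, -0.5]
gripper_width: 0.0704
t: 36.6
eef_pos: [0.6023, -0.0577, 0.175]
orientation: [3.118, -0.001, 1.823]
contact_force: [-0.5, 0.4, -0.3]
gripper_width: 0.0706
t: 37.4
eef_pos: [0.6034, -0.0579, 0.1779]
orientation: [3.117, 0.005, 3.023]
contact_force: [0.2, 0.2, -0.4]
gripper_width: 0.0703
t: 38.2
eef_pos: [0.6046, -0.0582, 0.1805]
orientation: [3.122, 0.008, -2.207]
contact_force: [0.4, 0.0, -0.8]
gripper_width: 0.0703
[-0.1   0.3   0.04  1.33  0.02 -1.04] [-0.01523133  0.00182595 -0.1399548 ]
wrist [ 538.8 -123.4] [99.5 24. ] len dir deg 3.9 z 44.2 px [344.  66.] 4645
wrist [529.7  -1.4] [99.3 24.8] len dir deg 4.9 z 44.1 px [444. 188.] 3295
```

View pics/w4.png

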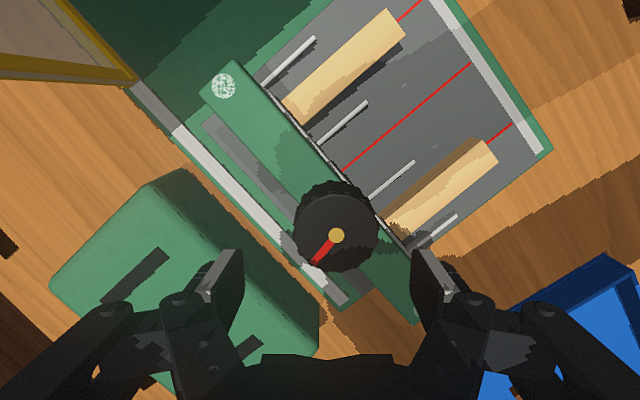

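Both rails are still in their lanes, at px (344,66) and (444,188), and the knob's red line is about half a turn from home at (320,255). This is the last grip.

```bash
python3 -m pendant '[[-0.015,0.002,-0.05,0,0,0],[0,0,-0.06,0,0,0],[0,0,-0.025,0,0,0],[0,0,0,0,0,0]]'; python3 -c "
from h import *
s=telemetry.sense(); print(s['qpos'].round(2),(np.array([.5985,-.0575,.1245])-s['eef_pos'])/.4)"
```

```text
t: 38.65
eef_pos: [0.5992, -0.0575, 0.1267]
orientation: [3.125, 0.01, -2.22]
contact_force: [-0.9, 0.7, 0.0]
gripper_width: 0.0703
[-0.1   0.3  -0.08  1.2   0.02 -1.03] [-1.79160342e-03  4.06011524e-05 -5.51444174e-03]
```

```bash
python3 -m pendant '[[0,0,0,0,0,0],[0,0,0,0,0,0],[0,0,0,0,0,0],[0,0,0,0,0,-0.046],[0,0,0,0,0,-0.046],[0,0,0,0,0,-0.046],[0,0,0,0,0,-0.046],[0,0,0,0,0,-0.046]]' 1; python3 -m pendant '[[0,0,0,0,0,-0.046],[0,0,0,0,0,-0.046],[0,0,0,0,0,-0.046],[0,0,0,0,0,-0.046],[0,0,0,0,0,-0.046],[0,0,0,0,0,-0.046],[0,0,0,0,0,-0.046],[0,0,0,0,0,-0.046]]'; python3 -m pendant '[[0,0,0,0,0,-0.046],[0,0,0,0,0,-0.046],[0,0,0,0,0,-0.046],[0,0,0,0,0,-0.046]]'; python3 -m pendant '[[0,0,0,0,0,-0.046],[0,0,0,0,0,-0.046],[0,0,0,0,0,-0.046]]'; python3 -c "
from h import *
s=telemetry.sense(); print(s['qpos'].round(2),s['moment'].round(2))"
```

```text
t: 39.45
eef_pos: [0.599, -0.0572, 0.1285]
orientation: [3.124, 0.009, -2.969]
contact_force: [0.3, 0.8, -3.5]
gripper_width: 0.0423
t: 40.25
eef_pos: [0.5989, -0.0577, 0.1285]
orientation: [3.126, 0.008, 2.114]
contact_force: [-0.0, 0.3, -4.1]
gripper_width: 0.0424
t: 40.65
eef_pos: [0.5987, -0.0578, 0.1285]
orientation: [3.127, 0.008, 1.514]
contact_force: [0.1, -0.1, -4.2]
gripper_width: 0.0422
t: 40.95
eef_pos: [0.5984, -0.0578, 0.1285]
orientation: [3.128, 0.009, 1.064]
contact_force: [-0.8, 0.3, -2.6]
gripper_width: 0.0427
[-0.09  0.28 -0.09  1.18 -0.01  1.99] [0.03 0.02 0.07]
```

```bash
for k in 1; do python3 -m pendant '[[0,0,0,0,0,-0.04],[0,0,0,0,0,-0.04],[0,0,0,0,0,-0.04]]'; done; python3 -c "
from h import *
print(telemetry.sense()['moment'].round(2))"; python3 -m pendant '[[0,0,0,0,0,-0.03],[0,0,0,0,0,-0.03]]';python3 -c "
from h import *
print(telemetry.sense()['moment'].round(2))"
```

```text
t: 41.25
eef_pos: [0.5983, -0.0578, 0.1285]
orientation: [3.129, 0.009, 0.671]
contact_force: [-2.0, 0.1, -3.0]
gripper_width: 0.0426
[-0.16  0.13  1.58]
t: 41.45
eef_pos: [0.6007, -0.0563, 0.1287]
orientation: [3.129, 0.004, 0.48]
contact_force: [11.4, 3.9, -10.1]
gripper_width: 0.0426
[ 1.11 -1.88  1.26]
```

The moment jumped to 1.6 N m at the end stop, after about 12.5 rad in all. Release, rise and look.

```bash
python3 -m pendant '[[0,0,0,0,0,0],[0,0,0,0,0,0],[0,0,0.06,0,0,0],[0,0,0.1,0,0,-0.03],[0,0,0.1,0,0,-0.03],[0,0,0.06,0,0,-0.03],[0,0,0,0,0,-0.03],[0,0,0,0,0,0]]' -0.65; python3 -c "
from h import *
im,d,c=rails('wrist',zlo=.03,zhi=.06,mina=60); cv2.imwrite('pics/w5.png',im)
a=.0735; M=cloud(c,d)[...,:2]-np.array([.5545,-.0622]); 
im,d,c=rails('top',zlo=.03,zhi=.06,mina=60)"
```

```text
t: 42.25
eef_pos: [0.6003, -0.0574, 0.2658]
orientation: [3.129, -0.001, 0.095]
contact_force: [0.1, 1.1, 0.4]
gripper_width: 0.0707
wrist [614.5   6. ] [10.1 22.4] len dir deg -87.2 z 44.2 px [263. 153.] 227
wrist [ 623.6 -117.1] [10.5 22.8] len dir deg -84.6 z 44.2 px [385. 155.] 246
wrist [522.8  -1.7] [83.9 24. ] len dir deg 5.2 z 44.2 px [267. 237.] 1636
wrist [ 531.4 -123.9] [84.5 24.2] len dir deg 4.2 z 44.2 px [379. 239.] 1570
wrist [ 464.4 -294.4] [ 2.3 41. ] len dir deg -84.7 z 36.4 px [509. 300.] 125
top [531.4  -3.1] [98.8 23.9] len dir deg 5.1 z 44.3 px [333. 208.] 306
```

View pics/w5.png

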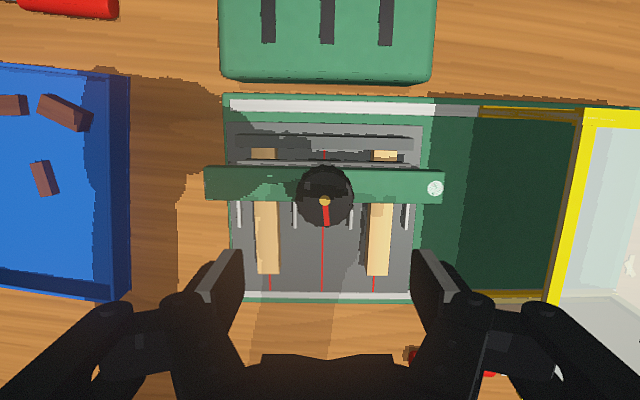

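The wrist view shows the knob line pointing at the robot at px (326,212), which is home. The rails run under the bar with their far ends visible at (263,153) and (385,155), machine x ≈ 70, at the stop. Now I go to the hood handle.

```bash
python3 -m pendant '[[-0.01,-0.09,0.03,0,0,-0.007],[-0.01,-0.097,0,0,0,0],[-0.01,-0.097,0,0,0,0],[-0.01,-0.097,0,0,0,0],[-0.01,-0.097,0,0,0,0],[-0.01,-0.097,0,0,0,0],[-0.01,-0.097,0,0,0,0],[0,0,0,0,0,0]]' -0.2; python3 - <<'E'
from h import *
s=telemetry.sense(); print(s['qpos'].round(2)); im,d,c=grab('wrist'); P=cloud(c,d); hsv=cv2.cvtColor(im,cv2.COLOR_BGR2HSV)
m=((hsv[...,0]<6)|(hsv[...,0]>174))&(hsv[...,1]>120)&(P[...,2]>.2)&(P[...,2]<.23)
r=cv2.minAreaRect(np.float32(P[m][:,:2]*1000)); print(r,m.sum()); print((np.array(r[0])/1000-s['eef_pos'][:2])/.4,(.192-s['eef_pos'][2])/.4)
E
```

```text
t: 43.15
eef_pos: [0.5672, -0.3339, 0.27]
orientation: [3.133, 0.011, 0.099]
contact_force: [0.8, -0.5, 0.1]
gripper_width: 0.0513
[-0.53  0.4   0.38  1.55 -0.01  2.52]
((574.1215209960938, -328.86737060546875), (88.93515014648438, 15.720913887023926), 4.206039905548096) 4129
[0.01718024 0.01246016] -0.19499610750463886
```

```bash
python3 -m pendant '[[0.017,0.013,-0.06,0,0,-0.008],[0,0,-0.06,0,0,0],[0,0,-0.05,0,0,0],[0,0,-0.02,0,0,0],[0,0,0,0,0,0]]'; python3 -m pendant '[[0,0,0,0,0,0],[0,0,0,0,0,0],[0,0,0,0,0,0],[0,0,0,0,0,0]]' 1
```

```text
t: 43.7
eef_pos: [0.574, -0.3223, 0.1902]
orientation: [3.138, 0.013, 0.084]
contact_force: [0.1, 0.3, -0.5]
gripper_width: 0.0508
t: 44.1
eef_pos: [0.5745, -0.3219, 0.1923]
orientation: [3.136, 0.012, 0.084]
contact_force: [-0.8, -1.7, -4.6]
gripper_width: 0.0149
```

```bash
python3 -m pendant '[[-0.003,0.04,0,0,0,0],[-0.006,0.08,0,0,0,0],[-0.006,0.08,0,0,0,0],[-0.006,0.08,0,0,0,0],[-0.006,0.08,0,0,0,0],[-0.006,0.08,0,0,0,0],[-0.006,0.08,0,0,0,0],[-0.004,0.06,0,0,0,0]]'; python3 -m pendant '[[-0.003,0.04,0,0,0,0],[-0.002,0.03,0,0,0,0],[-0.001,0.02,0,0,0,0],[0,0,0,0,0,0]]'
```

```text
t: 44.9
eef_pos: [0.5573, -0.0875, 0.1922]
orientation: [3.133, 0.007, 0.078]
contact_force: [3.1, -3.4, -4.3]
gripper_width: 0.0152
t: 45.3
eef_pos: [0.5556, -0.0613, 0.1921]
orientation: [3.101, 0.008, 0.073]
contact_force: [1.8, 3.7, -3.8]
gripper_width: 0.0153
```

```bash
python3 -m pendant '[[-0.001,0.02,0,0,0,0],[0,0,0,0,0,0]]'; python3 -m pendant '[[0,0,0,0,0,0],[0,0,0,0,0,0],[0,0,0.06,0,0,0],[0,0,0.12,0,0,0],[-0.05,0,0.1,0,0,0],[-0.11,0,0.02,0,0,0],[-0.11,0,0,0,0,0],[-0.11,0,0,0,0,0]]' -0.2;  python3 -m pendant '[[-0.06,0,0,0,0,0],[0,0,0,0,0,0]]'; python3 - <<'E'
from h import *
im,d,c=grab('top'); P=cloud(c,d); hsv=cv2.cvtColor(im,cv2.COLOR_BGR2HSV); H,S=hsv[...,0],hsv[...,1]
m0=((H<6)|(H>174))&(S>150)&(d>0)&(np.indices(H.shape)[1]>150)
n,l,st,ce=cv2.connectedComponentsWithStats(m0.astype(np.uint8))
for i in range(1,n):
    if st[i,4]>60:
        r=cv2.minAreaRect(np.float32(P[l==i][:,:2]*1000)); q=(np.array(r[0])-[554.5,-62.2])@np.array([[.9973,-.0734],[.0734,.9973]]); print(np.round(r[0],1),np.round(r[1]),'machine',q.round(1),np.median(P[l==i][:,2]).round(3))
cv2.imwrite('pics/end.png',cv2.resize(im[90:300,150:510],None,fx=2.2,fy=2.2,interpolation=cv2.INTER_CUBIC))
E
```

```text
t: 45.5
eef_pos: [0.5556, -0.0613, 0.1922]
orientation: [3.086, 0.008, 0.066]
contact_force: [0.2, 3.5, -2.1]
gripper_width: 0.0152
t: 46.3
eef_pos: [0.4032, -0.0597, 0.3176]
orientation: [3.084, 0.004, 0.071]
contact_force: [0.5, -0.2, 0.5]
gripper_width: 0.0516
t: 46.5
eef_pos: [0.3741, -0.0589, 0.3207]
orientation: [3.083, -0.002, 0.073]
contact_force: [-0.1, -0.1, -0.7]
gripper_width: 0.0514
[748.3 219.9] [99. 22.] machine [214.  267.1] 0.023
[554.1 -62.4] [88. 16.] machine [-0.4 -0.1] 0.215
```

View pics/end.png

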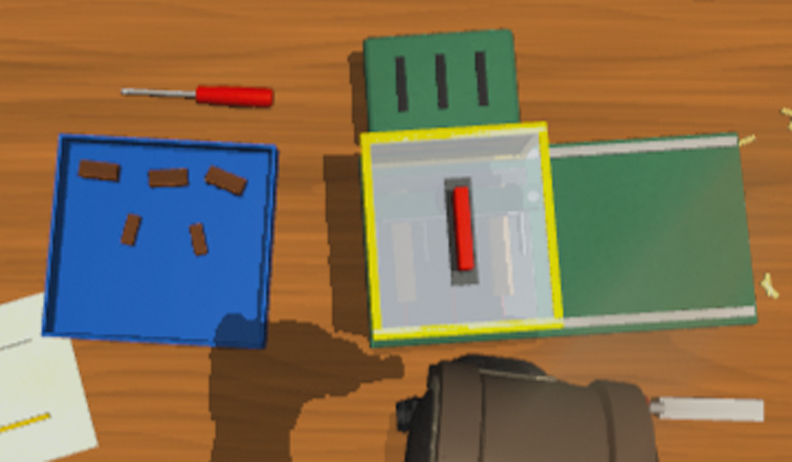

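The hood is shut: its handle is at machine y = -0.1 mm. Both rails show through it at px (405,262) and (503,255). All five dark pieces are in the tray, and the chisel and screwdriver are where they were. I hand the job in.

```bash
python3 -c "
from h import *
s=telemetry.sense(); print(s['t'],s['contact_force'].round(1)); print(workorder.close_job())"
```

```text
46.55 [-0.4 -0.   0.8]
the job is handed in; nothing more can be done
None
```

I finished the job and handed it in at about 46.6 s. Only two pale rails were there; they now sit in the outer holes (y = ±62 mm), and the middle hole is empty.

What I did, in order:
- **Hood open:** slid it to its end stop.
- **Rails:** laid both on their red lines and pushed each back until it met the stop.
- **Knob:** turned it about 12.5 rad clockwise in three grips. The moment then jumped to 1.6 N m at the end stop.
- **Hood shut:** slid it closed and backed the arm away.

Last checks:
- **Hood:** its handle reads 0 mm from the shut position, within measuring error.
- **Rails:** just before the hood was shut, the far ends read about 70 mm, against 71 mm for the stop. The rails were within a few mm of their lanes and square to about 1°.
- **Knob:** its red line is back at the home direction.
- **Rest of the bench:** all five dark pieces are in the tray. The screwdriver has not moved. The chisel's blade is in the same place, but the arm hid its handle in the last picture.

Three things went less cleanly:
- **Wrist limit:** the last joint ran into its range limit on the way to the tray, so I used the half-turned grasp instead.
- **Knob touched:** the knob turned back about a quarter turn early on, before the bar was lowered. The first rail probably brushed it.
- **Bar touched:** the first rail's nose touched the raised bar with about 2 N and I backed it off.

I could not measure the bar's force on each rail directly. I take it to be enough because the knob reached its end stop.

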